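Tally a tulip bulb and hold it up in the tongs

ROBOT

A 6-joint arm with a two-finger parallel gripper is mounted at the origin on the work surface. World frame = base frame: x ahead of the robot, y to its left, z up, the work surface at z = 0. Lengths are in m, angles in rad, forces in N, time in s.
With the tool pointing down it reaches from about 0.325 to 0.9 m from the base axis. Payload 6.1 kg.
Tool frame: the origin (TCP) lies on the centre line of the jaws, within the pads' length; the fingertips stand 22 mm ahead of it and the grasp point (between the pads) lies 3 mm ahead of it; z points along the fingers, y is the direction in which the jaws open and shut (so a half turn about z gives the same grasp; the last joint's range is limited). The gripper opens to 85 mm and grips with 20 to 120 N. Pads are 22 mm wide; open, the fingers measure 114 mm over their backs; the gripper's body (76 mm by 85 mm) begins 54 mm behind the grasp point. The pads swing forward as they close: fully open they stand 13 mm farther back than shut.
Start: joints at [-1.286, 0.22, 1.526, -0, 1.395, -0.126], TCP at [0.25, -0.573, 0.253] pointing down, gripper open.
Joint ranges: [-2.98, 2.98], [-0.91, 2.08], [0.09, 2.57], [-1.24, 4.39], [0.2, 2.65], [-2.68, 2.68]. Speed limits (rad/s): [2.57, 2.57, 3.01, 3.14, 3.14, 3.14].

INTERFACE

Orientations are given as [roll, pitch, yaw] about the fixed x, y, z axes, in that order (R = Rz(yaw) Ry(pitch) Rx(roll)).
In Python, from bench import move_pose, move_linear, set_joints, move_gripper, pause, inverse_kinematics, state, capture, camera_info, Unreachable, hand_in, trace, landmark_of gives the robot as it stands. Calls block until the motion is done:
- move_pose(position, orientation): joint-space move of the TCP to a pose.
- move_linear(position, max_speed=0.15, ori=None): straight line of the TCP; ori=None keeps the orientation; max_speed is the mean speed in m/s.
- set_joints(angles): joint-space move.
- move_gripper(opening, strength=None): finger opening in m; strength is the grip in N (None keeps the last); returns when the fingers have stopped.
- pause(seconds).
- inverse_kinematics(position, orientation): joint angles nearest the present ones, or None.
- state(): the state.
- capture(name): name is "scene" or "top"; returns the picture (420x560x3 uint8, blue, green, red); there is no depth.
- camera_info(name): a dict with "intrinsics" (3x3 intrinsics, pixels), "R" (3x3) and "t" (3): a world point X has camera coordinates R X + t. Camera axes: x right, y down, z forward; pixel columns grow to the right and rows downward; lengths in m; the calibration is good to about 2 mm. A picture is of the moment at which its call begins. camera_info takes no time and is no camera call.
A pose or a line that the arm cannot do raises Unreachable and nothing moves.
- hand_in(): hands the job in, once; it reports no verdict.
Trained networks look in the newest picture that a camera, given by its name, has taken for a name from the list of things; names that differ only in an ending like _2 or _b are one class to them, and where a whole thing is asked for, a point or a joint stands for the part that bears it (a point fixed in the world has none). Each returns a list of dicts, best first, with "conf" (0 to 1); they miss things now and then, are a little off and sometimes report something else, mostly with a low value. They report only what shows in the picture. A call takes as long as a camera call. They do not tell look-alikes from the thing itself.
- trace(query, camera): "region" (420x560 bool, what is visible of it) and "extent" ([left, top, right, bottom] in pixels, round what is visible of it).
- landmark_of(query, camera): "centre" ([column, row] in pixels: a listed point, or the origin of a listed thing).
The state is a dict: "time": time; "qpos": joint angles; "joint_vel": joint speeds; "tau": joint torques, N m; "position": TCP position; "ee_rot": TCP orientation; "ft_force": force on the tool from outside, world axes, zero at the start; "moment": the same for the moment, N m; "width": finger opening in m.
Only numpy, scipy, OpenCV 4.12 (cv2) and the standard library are available. Lean on these libraries where they do the work, as an engineer would, in place of code of your own. Each camera call takes 0.05 s, during which the arm holds its last target.

TASK

Count the red tulip bulb: press the red plunger of the tally counter fully down to its stop and let it spring back up. Then take the tongs off their wooden rest, close them on the red bulb and lift it about 10 cm above its pot, and finish while still holding it there, steady, in the tongs. Touch the bulb only with the tongs, do not drop it, and leave the white bulb, fork, pump and tin where they are.

Things in the scene. Friction and masses are not known exactly. Their poses are not given: they have to be found in the camera images.
- plunger (a joint): plunger of the tally counter: 0 = up, 0.010 m = fully down on its stop; slides straight down against a spring, 1.8 N at first, 5.3 N at the stop, and springs back by itself
- plunger_top (a point): centre of the top face of the red plunger head, a disc 32 mm across and 10 mm thick; 74 mm above the work surface when up. Below it stands the round steel counter body, 72 mm across the foot, 50 mm high, fixed to the surface
- rest: fixed light wooden rest for the tongs: base board 220 x 90 x 6 mm (long side along its x), origin at the centre of its underside; two cross bars, 22 mm wide along x, top 30 mm above the surface, centred at x = -85 mm and x = +60 mm, carry the tongs; between the bars there is free space above the 6 mm board
- tongs: steel spring tongs with green grip plates, 106 g, 220 mm long, lying on their side on the rest, opening sideways. Origin at the pivot on their lower edge (30 mm above the surface at the start); x along the midline to the tips, y to the left arm, z up. Arms are upright strips, z 0 to 22 mm, that swing equally to the midline when squeezed; a spring spreads them. Centre of mass 94 mm from the pivot
- tongs_grip (a point): midline point 100 mm from the pivot, 11 mm above the lower edge, amid the green grip plates (32 mm along x either side): hold and squeeze here. Outside width here: 63 mm open, 48 mm closed on a bulb (plates parallel at 58 mm). The arms start to close at 8 N per side and need 11 N to reach the bulb; squeezed to 58 mm (9 N) they can be carried while still open
- tongs_tip (a point): midline point 190 mm from the pivot, 11 mm above the lower edge: the middle between the scooped tips, where the bulb's axis should be when they close. The scoops are shallow upright Vs, 36 mm long along x (172 to 208 mm from the pivot); the gap between their edges is 58 mm when fully open, about 49 mm when the grip plates measure 58 mm
- tong_left: left arm of the tongs (y > 0), steel with green grip plate; origin at the pivot, turns about the vertical
- tong_right: right arm of the tongs (y < 0), likewise; origin at the pivot
- red_bulb: the red-brown tulip bulb to be lifted, 36 mm across, 43 mm high with its pale tip, 25 to 50 g, loose, standing upright on one of the two upturned pots (either one); origin at the centre of its underside, z up
- red_bulb_mid (a point): point on the red bulb's axis 16 mm above its underside, in the middle of its widest, upright-sided belt (11 to 21 mm above the underside): close the tongs here
- white_bulb: white bulb of the same shape and size, loose on the other pot; leave alone; origin at the centre of its underside
- pot_a: fixed upturned terracotta pot, 60 mm high, 88 mm across at the surface, 62 mm across its flat top, carrying one of the bulbs; origin at the centre of its underside
- pot_b: second fixed upturned terracotta pot of the same size, carrying the other bulb; origin at the centre of its underside. Well to its left and nearer the robot stands a fixed wooden rack with three pots on edge, 110 mm high, not needed
- fork: bystander: hand fork with wooden handle, steel shank and three tines, 280 mm long, 27 mm high, lying on the surface; origin on the underside, 130 mm from the handle's end; x towards the tines
- pump: bystander: blue plastic bike pump lying on the surface, about 330 mm long, 34 mm high, 90 mm wide at the T handle; origin under its middle, x along it away from the handle
- tin: bystander: closed aluminium tin, 84 mm across, 77 mm high, standing; origin at the centre of its underside
Mind the look-alikes: they are no part of the job. What is shaped like the tongs but orange or purple is not meant.

How it is judged:
On the way, in this order (a step that is already met when the one before it is completed fails the run):
1. the counter's plunger is pressed fully down to its stop (value of joint plunger above 0.009 m), for 0.05 s.
2. the plunger is back up and the tongs alone hold the red bulb, lifted clear of the pots (value of joint plunger below 0.003 m and height (world z) of red_bulb above 0.09 m and contact force between each of tong_left, tong_right and red_bulb above 0.3 N and contact force between the fingers and tongs above 1 N), for 0.2 s.
At the end, for the whole second after the job is handed in: red bulb over 65 mm above the pot tops, still (under 30 mm/s), pinched by both tong tips (within 35 mm of their midpoint), the fingers holding the tongs and nothing else touching bulb or tongs; plunger up (3 mm); white bulb moved under 15 mm, fork, pump, tin under 25 mm (height (world z) of red_bulb above 0.125 m and contact force between each of tong_left, tong_right and red_bulb above 0.3 N and contact force between the fingers and tongs above 1 N and distance between red_bulb_mid and tongs_tip below 0.035 m and contact force between each of the fingers, the arm and red_bulb below 0.1 N and contact force between each of red_bulb, tongs and pot_a below 0.05 N and contact force between each of red_bulb, tongs and pot_b below 0.05 N and contact force between tongs and rest below 0.05 N and contact force between each of tongs, red_bulb and tin below 0.05 N and linear speed of each of red_bulb, tongs below 0.03 m/s and value of joint plunger below 0.003 m and distance of white_bulb from where it was at the start of the episode below 0.015 m and distance of each of fork, pump, tin from where it was at the start of the episode below 0.025 m); the arm keeps its last pose, push and grip.
It fails at once if the robot itself touches the red bulb (contact force between any of the fingers, the arm and red_bulb above 0.3 N).
It fails at once if the red bulb is knocked off or dropped below the pot tops (height (world z) of red_bulb below 0.045 m).
It fails at once if the white bulb is moved more than 15 mm (distance of white_bulb from where it was at the start of the episode above 0.015 m).
It fails at once if fork, pump or tin is moved more than 25 mm (distance of any of fork, pump, tin from where it was at the start of the episode above 0.025 m).
It also fails if it takes over 48 s, if anything falls off the work surface, if the arm or the gripper's body presses on something with over 40 N, if the wrist force passes 120 N, or if a joint passes its speed limit or range.

## Working session

There is one attempt and no reset: what is moved stays moved. The work goes in short steps, each a Python script; the robot and the scene stay as the last script left them, time stands still between calls to the robot, and variables do not carry over. Pictures are saved under pics/ and viewed, and the job is handed in when it is done.

```bash
ls; mkdir -p pics
python3 - <<'E'
from bench import *
import cv2
for n in ["scene","top"]:
    im=capture(n); cv2.imwrite(f"pics/{n}0.png",im)
    ci=camera_info(n); print(n,ci)
    for q in ["plunger_top","tongs","tongs_grip","tongs_tip","rest","red_bulb","red_bulb_mid","white_bulb","pot_a","tin","fork","pump"]:
        print(q,[(round(d["conf"],2),[round(float(v)) for v in d["centre"]]) for d in landmark_of(q,n)][:4])
print(state()["time"],state()["ft_force"])
E
```

```text
pics
scene {'intrinsics': array([[416.88219361,   0.        , 284.284379  ],
       [  0.        , 416.88219361, 217.31607441],
       [  0.        ,   0.        ,   1.        ]]), 'R': array([[ 0.4143626 ,  0.90993182,  0.01810284],
       [ 0.62807631, -0.27150367, -0.72925024],
       [-0.65865301,  0.31354399, -0.68400759]]), 't': array([-0.19238574, -0.25055487,  1.3142739 ])}
plunger_top [(0.43, [156, 258])]
tongs [(0.92, [284, 198]), (0.83, [159, 191]), (0.75, [258, 221]), (0.63, [256, 222])]
tongs_grip [(0.68, [274, 244]), (0.56, [321, 185]), (0.4, [254, 218])]
tongs_tip [(0.9, [177, 230]), (0.87, [291, 271])]
rest [(0.88, [272, 257]), (0.5, [412, 181])]
red_bulb [(0.49, [363, 230]), (0.34, [413, 181])]
red_bulb_mid [(0.52, [365, 226])]
white_bulb [(0.65, [413, 183])]
pot_a [(0.8, [404, 199]), (0.65, [360, 250])]
tin []
fork [(0.76, [152, 377])]
pump [(0.94, [402, 325])]
top {'intrinsics': array([[465.70361773,   0.        , 276.3494288 ],
       [  0.        , 465.70361773, 205.31026051],
       [  0.        ,   0.        ,   1.        ]]), 'R': array([[ 0.00647384, -0.99990638, -0.01205479],
       [-0.9855748 , -0.00434138, -0.16918471],
       [ 0.16911654,  0.01297617, -0.98551064]]), 't': array([0.00776078, 0.46708873, 1.30751337])}
plunger_top [(0.64, [389, 195])]
tongs [(0.68, [368, 314]), (0.57, [262, 246]), (0.43, [167, 201])]
tongs_grip [(0.81, [366, 276]), (0.59, [226, 242]), (0.54, [300, 187])]
tongs_tip [(0.8, [194, 239]), (0.79, [361, 245]), (0.67, [301, 192]), (0.55, [294, 158])]
rest [(0.93, [302, 192]), (0.39, [299, 219])]
red_bulb [(0.59, [230, 169])]
red_bulb_mid [(0.66, [230, 165])]
white_bulb [(0.66, [160, 204])]
pot_a [(0.91, [234, 171]), (0.85, [165, 204])]
tin [(0.69, [175, 136])]
fork [(0.84, [403, 134]), (0.4, [175, 134])]
pump [(0.7, [245, 106])]
1.3 [-0.71996009  0.18386955 -0.24044932]
```

View pics/scene0.png

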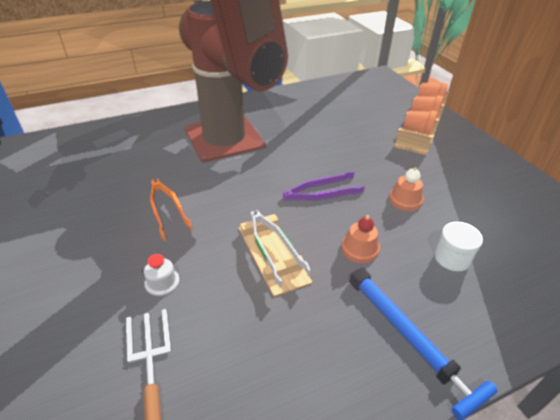

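View pics/top0.png

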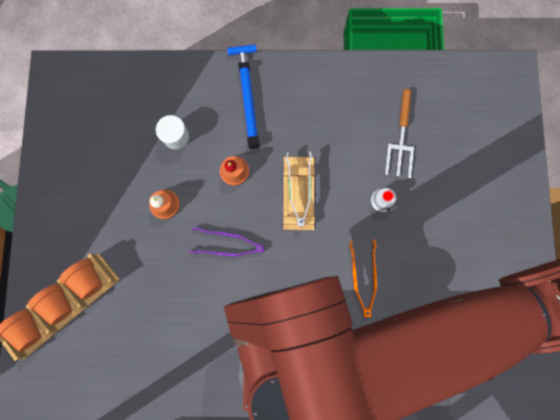

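The look-alikes in the top view are orange tongs at (366,276), purple tongs at (226,242) and steel/green tongs on the wooden rest at (300,190), which I choose. The bulbs are red at (231,166) and white at (157,201). The plunger is at (388,196). I'll check these in a close crop and triangulate.

```bash
cat > h.py <<'E'
from bench import *
import numpy as np, cv2
from scipy.spatial.transform import Rotation as Ro
C={n:camera_info(n) for n in("scene","top")}
def proj(X,n):
    c=C[n]; p=c["intrinsics"]@(c["R"]@np.array(X,float)+c["t"]); return p[:2]/p[2]
def ray(px,n):
    c=C[n]; d=np.linalg.inv(c["intrinsics"])@np.array([px[0],px[1],1.]); return -c["R"].T@c["t"], c["R"].T@d
def atz(px,n,z):
    o,d=ray(px,n); return o+d*(z-o[2])/d[2]
E
python3 - <<'E'
from h import *
a=cv2.imread("pics/top0.png");b=cv2.imread("pics/scene0.png")
A=cv2.resize(a[140:240,270:330],None,fx=6,fy=6,interpolation=cv2.INTER_CUBIC)
B=cv2.resize(b[200:300,230:315],None,fx=5,fy=5,interpolation=cv2.INTER_CUBIC)
B=cv2.copyMakeBorder(B,0,100,0,0,cv2.BORDER_CONSTANT)
cv2.imwrite("pics/crop1.png",np.hstack([A,B]))
A=cv2.resize(a[140:220,200:260],None,fx=6,fy=6,interpolation=cv2.INTER_CUBIC)
B=cv2.resize(a[170:220,360:410],None,fx=8,fy=8,interpolation=cv2.INTER_CUBIC)
B=cv2.copyMakeBorder(B,0,80,0,0,cv2.BORDER_CONSTANT)
cv2.imwrite("pics/crop2.png",np.hstack([A,B]))
def blob(im,x0,y0,x1,y1,f):
    hsv=cv2.cvtColor(im,cv2.COLOR_BGR2HSV)[y0:y1,x0:x1].astype(int)
    m=f(hsv); ys,xs=np.nonzero(m); return xs.mean()+x0,ys.mean()+y0,len(xs),xs.min()+x0,xs.max()+x0,ys.min()+y0,ys.max()+y0
red=lambda h:((h[...,0]<6)|(h[...,0]>174))&(h[...,1]>170)&(h[...,2]>120)
print("pl",p:=blob(a,370,185,410,215,red), atz(p[:2],"top",.072))
print("pl s",p:=blob(b,140,245,180,275,red), atz(p[:2],"scene",.072))
for n,im in(("top",a),("scene",b)):
    for q in("red_bulb","tongs","rest","white_bulb","pot_a"):
        for d in trace(q,n)[:3]: print(n,q,round(d["conf"],2),d["extent"])
print("potA top",atz((231,166),"top",.085),"scene",atz((366,225),"scene",.08))
E
```

```text
pl (np.float64(387.6164383561644), np.float64(195.53424657534248), 73, np.int64(383), np.int64(392), np.int64(191), np.int64(200)) [ 0.49092786 -0.30429139  0.072     ]
pl s (np.float64(154.77142857142857), np.float64(263.0571428571429), 35, np.int64(149), np.int64(161), np.int64(256), np.int64(266)) [ 0.49806728 -0.30415482  0.072     ]
top tongs 0.86 [350.8, 244.7, 377.1, 317.5]
top tongs 0.77 [196.7, 232.8, 263.4, 257.2]
top tongs 0.7 [386.7, 89.2, 416.9, 177.0]
top rest 0.94 [284.9, 156.1, 317.3, 232.1]
top white_bulb 0.73 [226.2, 158.9, 234.7, 170.1]
top white_bulb 0.42 [151.0, 194.8, 164.2, 207.8]
top pot_a 0.98 [219.4, 156.6, 250.4, 183.7]
top pot_a 0.61 [150.8, 189.4, 181.9, 218.7]
scene tongs 0.85 [280.2, 171.8, 361.5, 200.4]
scene tongs 0.79 [250.7, 209.3, 310.0, 289.8]
scene tongs 0.57 [150.4, 180.7, 191.2, 241.3]
scene white_bulb 0.7 [406.3, 169.7, 420.5, 183.5]
scene white_bulb 0.34 [356.7, 218.5, 373.2, 233.9]
scene pot_a 0.9 [388.3, 177.2, 422.6, 209.5]
scene pot_a 0.59 [341.6, 224.9, 382.9, 264.7]
potA top [0.57196876 0.13921345 0.085     ] scene [0.5810481  0.14384502 0.08      ]
```

View pics/crop1.png

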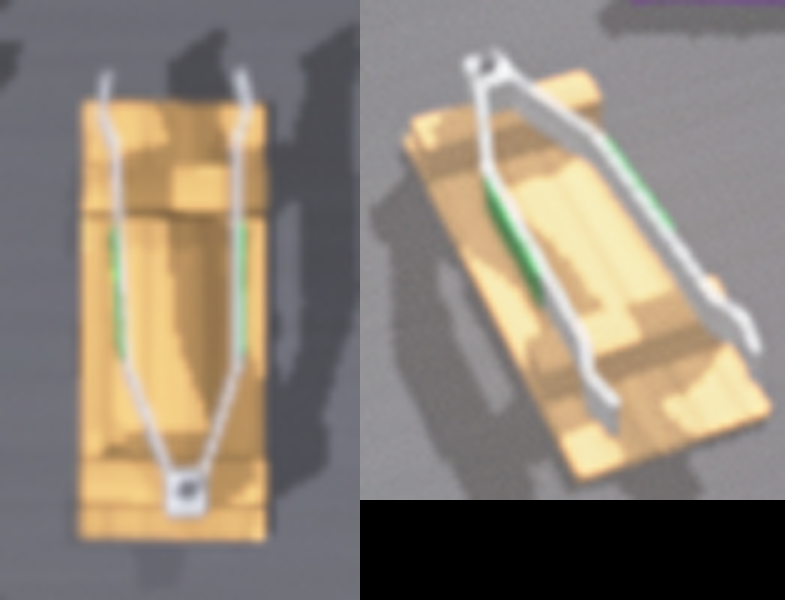

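View pics/crop2.png

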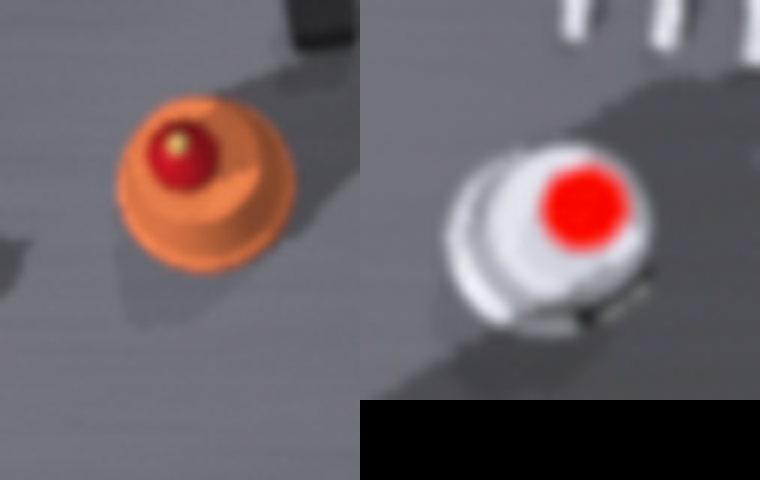

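```bash
cat >> h.py <<'E'
from scipy.optimize import least_squares
def tri(pt,ps):
    r=least_squares(lambda X:np.r_[proj(X,"top")-pt,proj(X,"scene")-ps],[.5,0,.05]); return r.x.round(4),r.fun.round(1)
E
python3 - <<'E'
from h import *
print("pivot",tri((300.8,221.7),(255,213.2)))
print("tipL",tri((287.9,152),(309,269)))
print("tipR",tri((310.2,151.7),(281.4,280)))
for n,p in(("pivot",(300.8,221.7)),("tL",(287.9,152)),("tR",(310.2,151.7)),("gL",(289.5+.3,188)),("gR",(310.2,188))): print(n,atz(p,"top",.052).round(4))
for n,p in(("pivot",(255,213.2)),("tL",(309,269)),("tR",(281.4,280))): print(n,atz(p,"scene",.052).round(4))
print("rest corners",[atz((x/6+270,y/6+140),"top",.028).round(4) for x,y in((82,102),(265,102),(80,540),(268,540))])
# bulb: tip in both, pot
print("bulb tip top cam",atz((200+178/6,140+143/6),"top",.103).round(4))
b=cv2.imread("pics/scene0.png");a=cv2.imread("pics/top0.png")
cv2.imwrite("pics/crop3.png",np.hstack([cv2.resize(b[205:270,335:395],None,fx=6,fy=6,interpolation=2),cv2.resize(b[235:300,135:185],None,fx=6,fy=6,interpolation=2)]))
hs=cv2.cvtColor(a,cv2.COLOR_BGR2HSV).astype(int)[155:180,215:245]
m=((hs[...,0]<4)|(hs[...,0]>172))&(hs[...,1]>150)
ys,xs=np.nonzero(m);print("bulb",xs.mean()+215,ys.mean()+155,xs.min()+215,xs.max()+215,ys.min()+155,ys.max()+155)
s=state();print(s["ee_rot"],s["position"],s["width"],s["time"])
E
```

```text
pivot (array([ 0.4186, -0.0578,  0.0517]), array([-0.7, -0.2, -0.6,  0. ]))
tipL (array([ 0.6239, -0.0195,  0.0546]), array([-1. , -0.5, -0.8,  0.1]))
tipR (array([ 0.6258, -0.0834,  0.0531]), array([-1.5, -0.6, -1.1,  0.1]))
pivot [ 0.4179 -0.0598  0.052 ]
tL [ 0.6232 -0.0226  0.052 ]
tR [ 0.6243 -0.0877  0.052 ]
gL [ 0.5158 -0.0283  0.052 ]
gR [ 0.516  -0.0871  0.052 ]
pivot [ 0.4194 -0.0566  0.052 ]
tL [ 0.6225 -0.0168  0.052 ]
tR [ 0.6257 -0.0809  0.052 ]
rest corners [array([ 0.6148, -0.0103,  0.028 ]), array([ 0.6151, -0.1009,  0.028 ]), array([ 0.3967, -0.0102,  0.028 ]), array([ 0.3972, -0.1007,  0.028 ])]
bulb tip top cam [0.5735 0.141  0.103 ]
bulb 230.2716049382716 166.09876543209876 225 235 161 171
[-3.14155558e+00 -1.77237111e-05  4.10803012e-01] [ 0.24958347 -0.57298607  0.25328443] 0.08545592264224904 1.8
```

View pics/crop3.png

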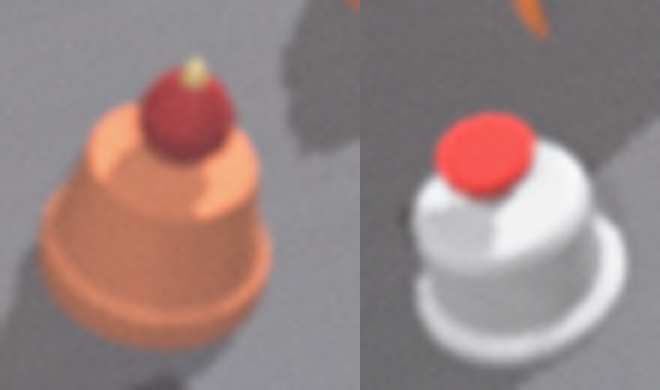

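Run:
```python
from h import *
print("pl",tri((387.6,195.5),(156.3,259.8)),atz((387.6,195.5),"top",.074),atz((156.3,259.8),"scene",.074))
print("bulb",tri((230.3,166.1),(366.3,223.8)),atz((230.3,166.1),"top",.078),atz((366.3,223.8),"scene",.078))
X=(atz((387.6,195.5),"top",.074)+atz((156.3,259.8),"scene",.074))/2
q0=state()["qpos"];print(inverse_kinematics([.5186,-.0555,.1],[np.pi,0,.025]),inverse_kinematics([.48,.14,.1],[np.pi,0,0.0]))
move_gripper(0.0,30)
f0=state()["ft_force"]
move_pose([X[0],X[1],.15],[np.pi,0,0.2])
move_linear([X[0],X[1],.106],0.15)
f0=state()["ft_force"];print(X,f0,state()["time"])
z=.089
while z>.078:
    move_linear([X[0],X[1],z],0.08); f=state()["ft_force"]-f0; print(z,state()["position"][2].round(4),f.round(2))
    if f[2]>9: break
    z-=.0015 if z<.0875 else .0025
pause(.15);print(state()["ft_force"]-f0)
cv2.imwrite("pics/press.png",capture("scene")); cv2.imwrite("pics/press_t.png",capture("top"))
print(state()["time"])
```

```text
pl (array([ 0.4913, -0.3009,  0.0733]), array([-1.1, -0.2, -0.8,  0. ])) [ 0.49063745 -0.30378987  0.074     ] [ 0.49252178 -0.29953723  0.074     ]
bulb (array([0.5756, 0.1456, 0.0778]), array([-1.2, -0.7, -1.1,  0.1])) [0.57348432 0.1420065  0.078     ] [0.57641884 0.14795568 0.078     ]
[-2.57890814e-01  1.43200127e-01  1.92325669e+00 -4.44089210e-16
  1.07513584e+00  1.28790551e+00] [ 1.25939351e-01  9.37753920e-02  1.97795391e+00 -4.44089210e-16
  1.06986335e+00  1.69673568e+00]
[ 0.49157961 -0.30166355  0.074     ] [-0.29728368 -0.13978605  0.85539217] 4.4167
0.089 0.0896 [-0.52 -1.25  3.45]
0.0865 0.0872 [-0.54 -1.47  3.55]
0.08499999999999999 0.086 [-0.36 -2.03  6.08]
0.08349999999999999 0.0859 [-4.67  2.23 15.28]
[-3.41147981  1.66001072 16.3810499 ]
5.775
```

Run:
```python
from h import *
p=state()["position"]
move_linear([p[0],p[1],.16],.15)
cv2.imwrite("pics/up.png",cv2.resize(capture("scene")[235:300,135:185],None,fx=6,fy=6))
move_gripper(.085)
g=[.5186,-.0555]; y=.025
move_pose([g[0],g[1],.16],[np.pi,0,y])
print(state()["position"],state()["time"])
a=capture("top");b=capture("scene")
cv2.imwrite("pics/pre.png",np.hstack([cv2.resize(a[130:250,240:360],None,fx=3.3,fy=4.0,interpolation=2)[:480],cv2.resize(b[170:290,210:330],None,fx=3.3,fy=4.0,interpolation=2)]))
```

```text
[ 0.5188781  -0.05620533  0.16021577] 8.2417
```

View pics/pre.png

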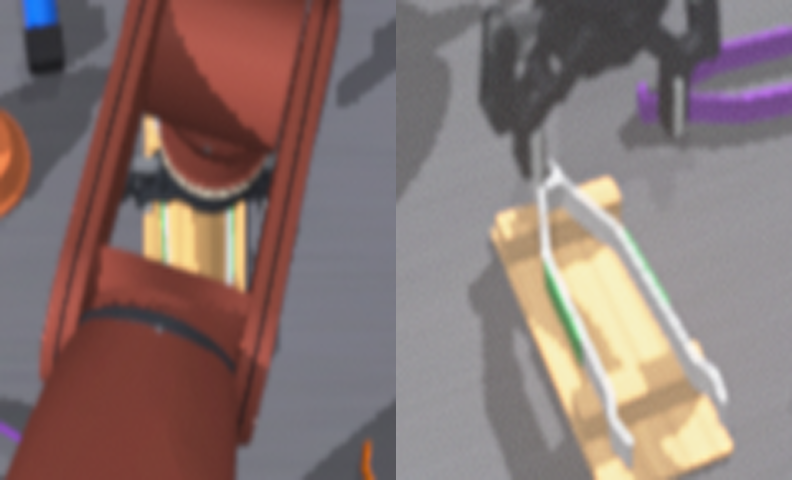

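View pics/up.png

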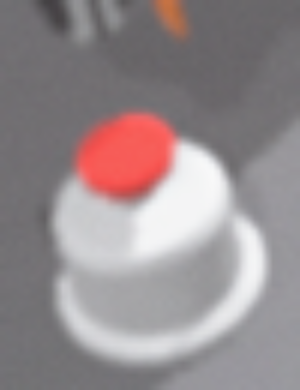

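View pics/press.png

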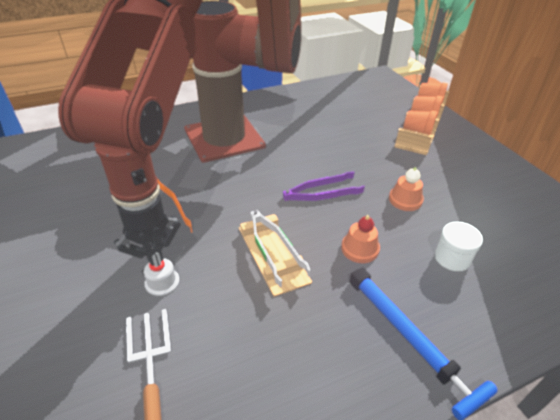

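Run:
```python
from h import *
g=[.5186,-.0555]
f0=state()["ft_force"]
move_linear([*g,.08],.12); print((state()["ft_force"]-f0).round(2))
move_linear([*g,.041],.08); print((state()["ft_force"]-f0).round(2))
for w in(.068,.062,.058):
    move_gripper(w,25); s=state(); print(w,s["width"],(s["ft_force"]-f0).round(2))
print(s["time"],s["position"])
a=capture("scene")
cv2.imwrite("pics/grip.png",cv2.resize(a[170:310,200:340],None,fx=4.2,fy=4.2,interpolation=2))
```

```text
[-0.74 -0.66  0.7 ]
[-0.58  0.06  0.46]
0.068 0.06797945360354837 [-0.17  0.05  0.32]
0.062 0.06216156269564544 [-2.34 -0.25  7.01]
0.058 0.05828390922201814 [-2.6   0.88  9.01]
10.575 [ 0.51972652 -0.05569553  0.04241052]
```

View pics/grip.png

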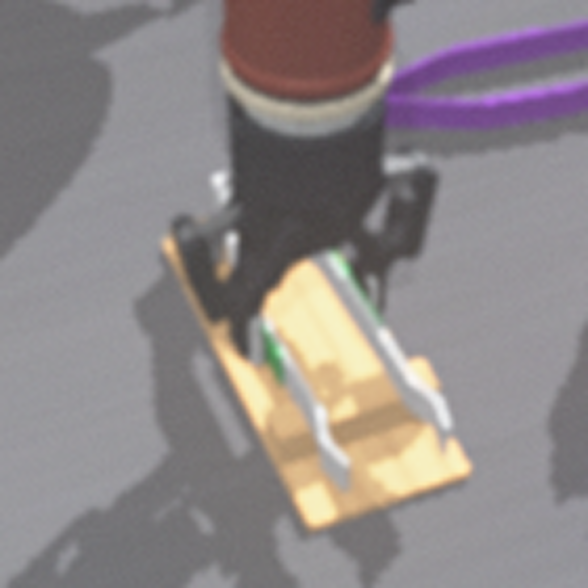

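Run:
```python
from h import *
move_linear([.5197,-.0557,.16],.1)
s=state();print(s["width"],s["ft_force"].round(2))
move_pose([.45,.145,.16],[np.pi,0,0.0])
s=state();print(s["width"],s["ft_force"].round(2),s["position"],s["time"])
a=capture("top");b=capture("scene")
cv2.imwrite("pics/hov.png",np.hstack([cv2.resize(a[110:250,160:300],None,fx=2.8,fy=2.8,interpolation=2),cv2.resize(b[120:260,290:430],None,fx=2.8,fy=2.8,interpolation=2)]))
```

```text
0.05836055226565672 [-0.14 -0.28 -0.53]
0.057824189125077884 [ 0.17  0.46 -1.31] [0.4504361  0.14449108 0.1599954 ] 12.825
```

View pics/hov.png

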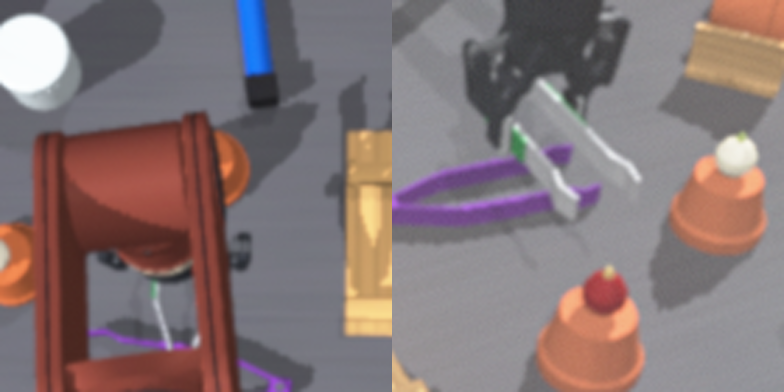

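Run:
```python
from h import *
b=capture("scene")
c=cv2.resize(b[160:230,325:395],None,fx=8,fy=8,interpolation=2)
for y in(-.025,0,.025):
    for z in(.1696,.1476):
        p=proj([.5584,.1445+y,z],"scene"); q=((p-[325,160])*8+4).astype(int); cv2.circle(c,tuple(map(int,q)),4,(0,0,255),1)
cv2.imwrite("pics/tip.png",c)
```

```text
(no output)
```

View pics/tip.png

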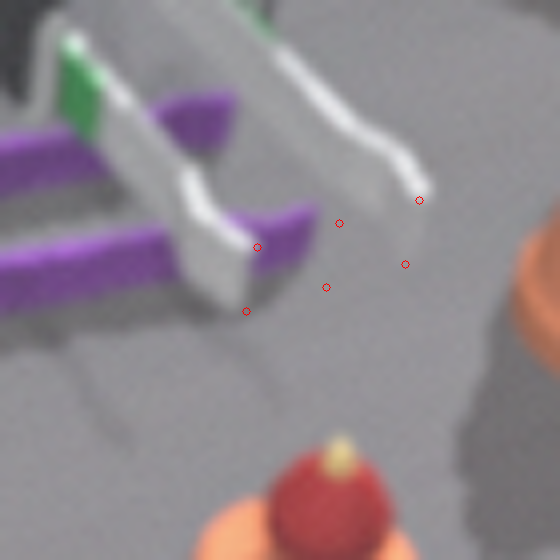

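Run:
```python
from h import *
move_linear([.4857,.1462,.135],.1)
s=state();P=s["position"];print(P,s["time"])
b=capture("scene");a=capture("top")
def draw(P,n,x0,y0,im,k=8):
    c=cv2.resize(im[y0:y0+70,x0:x0+70],None,fx=k,fy=k,interpolation=2)
    for X,col in [((P[0]+.09,P[1],P[2]-.0014),(255,0,0)),((P[0]+.108,P[1]-.0245,P[2]+.0096),(0,0,255)),((P[0]+.108,P[1]+.0245,P[2]+.0096),(0,0,255)),((P[0]+.09,P[1],.076),(0,255,0)),((P[0]+.09,P[1],.103),(0,255,0))]:
        q=(proj(X,n)-[x0,y0]+.5)*k; cv2.circle(c,tuple(int(v) for v in q),4,col,1)
    return c
cv2.imwrite("pics/ov.png",draw(P,"scene",330,175,b))
```

```text
[0.48551046 0.14582453 0.13478046] 13.5583
```

View pics/ov.png

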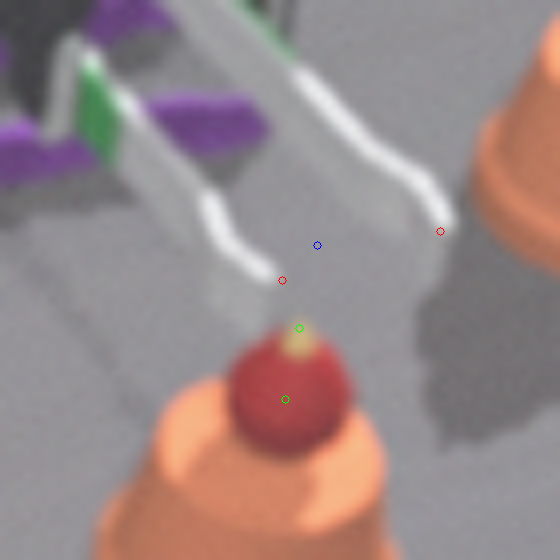

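Run:
```python
from h import *
f0=state()["ft_force"]
for z in(.115,.1,.09,.0785):
    move_linear([.4857,.1462,z],.07); f=state()["ft_force"]-f0; print(z,f.round(2),state()["position"].round(4))
    if abs(f).max()>3: break
b=capture("scene"); print(state()["time"],state()["width"])
cv2.imwrite("pics/down.png",cv2.resize(b[180:260,320:400],None,fx=7,fy=7,interpolation=2))
```

```text
0.115 [-0.27  0.58 -0.01] [0.485  0.1462 0.1142]
0.1 [0.74 0.63 0.71] [0.4851 0.1461 0.0992]
0.09 [ 0.19  0.54 -0.52] [0.4852 0.1461 0.0893]
0.0785 [-0.26 -0.27  0.68] [0.4851 0.1461 0.0778]
15.1167 0.05811970571827846
```

View pics/down.png

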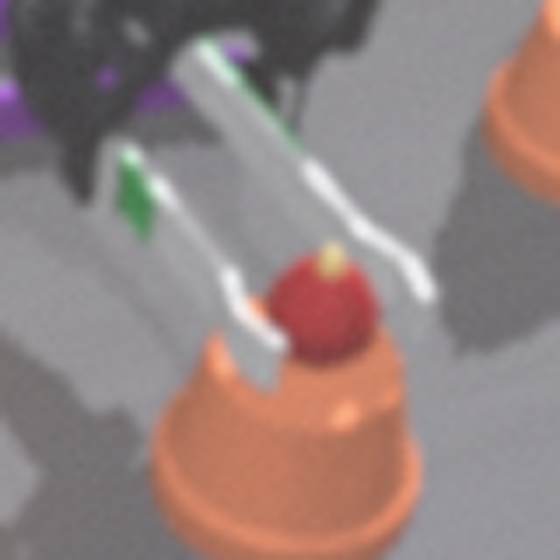

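Run:
```python
from h import *
b=capture("scene");P=state()["position"]
c=cv2.resize(b[190:250,330:390],None,fx=10,fy=10,interpolation=2)
for dx,col in((.072,(0,255,255)),(.09,(255,0,0)),(.108,(0,255,0))):
  for y,z in((-.0255,P[2]+.0096),(.0255,P[2]+.0096),(0,.103),(0,.0876)):
    q=(proj([P[0]+dx,P[1]+y,z],"scene")-[330,190]+.5)*10; cv2.circle(c,tuple(int(v) for v in q),4,col,1)
cv2.imwrite("pics/down2.png",c)
```

```text
(no output)
```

View pics/down2.png

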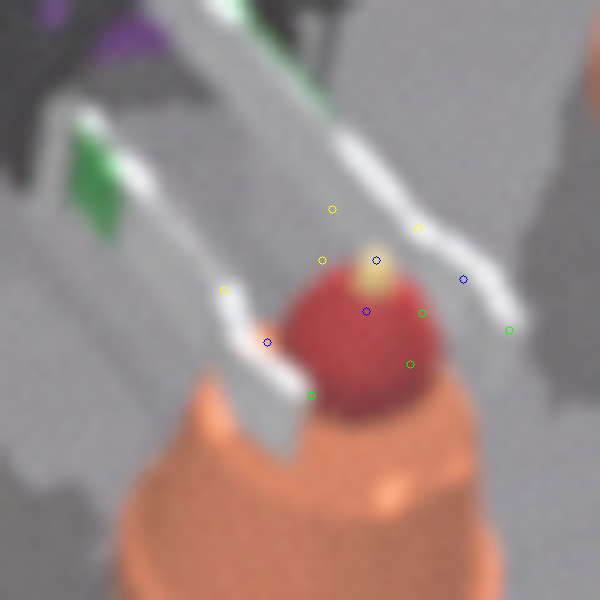

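Run:
```python
from h import *
f0=state()["ft_force"]
for w in(.054,.051,.049,.044):
    move_gripper(w,26); s=state(); print(w,s["width"],(s["ft_force"]-f0).round(2))
pause(.2)
b=capture("scene"); print(state()["time"],state()["width"])
cv2.imwrite("pics/closed.png",cv2.resize(b[180:260,320:400],None,fx=7,fy=7,interpolation=2))
```

```text
0.054 0.053909601092940344 [ 0.48 -0.64  0.6 ]
0.051 0.05089123401654496 [0.6  0.24 0.35]
0.049 0.0493167883712365 [ 0.67  0.04 -0.15]
0.044 0.04730871804638809 [-0.68  0.18  0.57]
16.2833 0.047202864061200896
```

View pics/closed.png

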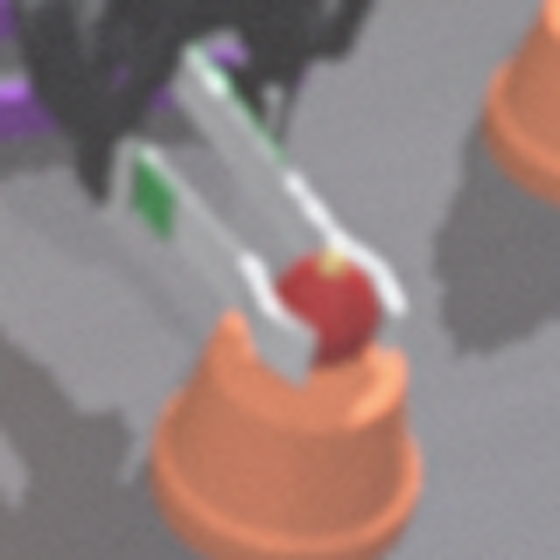

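Run:
```python
from h import *
move_gripper(.042,30)
move_linear([.4857,.1462,.1],.04); print(state()["width"])
move_linear([.4857,.1462,.18],.06)
pause(.6)
b=capture("scene");s=state(); print(s["time"],s["width"],s["position"],abs(s["joint_vel"]).max())
cv2.imwrite("pics/lift.png",b); 
cv2.imwrite("pics/liftc.png",cv2.resize(b[140:260,310:430],None,fx=5,fy=5,interpolation=2))
cv2.imwrite("pics/plc.png",cv2.resize(b[235:300,135:185],None,fx=6,fy=6))
```

```text
0.04725959273736846
19.325 0.046920533739058634 [0.48571937 0.14619178 0.18002571] 0.00127101035871326
```

View pics/lift.png

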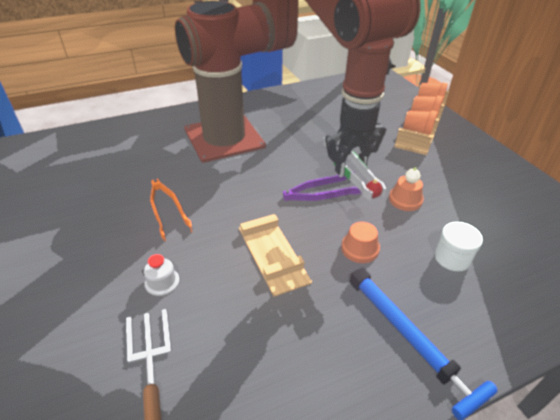

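View pics/liftc.png

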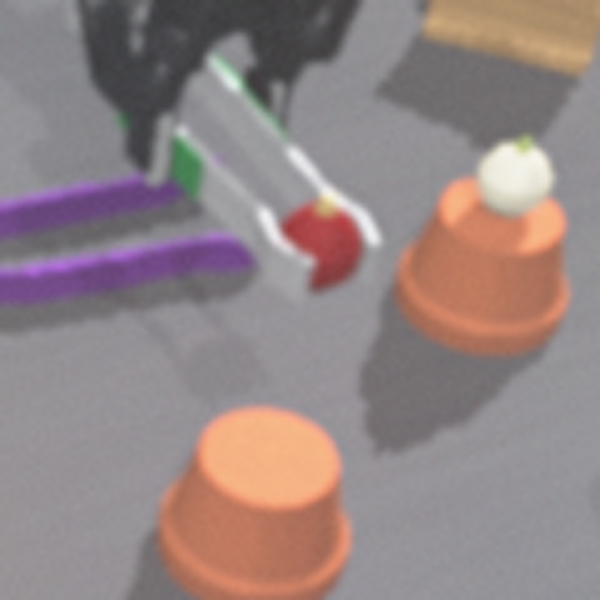

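Run:
```python
from h import *
a=cv2.imread("pics/lift.png"); pause(1.0); b=capture("scene"); s=state()
r=(slice(150,205),slice(335,390)); print(np.abs(a[r].astype(int)-b[r]).mean(), s["width"], s["time"])
for n,r in(("white",(slice(165,190),slice(400,425))),("tin",(slice(220,272),slice(435,485))),("pump",(slice(265,418),slice(345,500))),("fork",(slice(300,418),slice(120,175))),("plunger",(slice(250,275),slice(140,180)))):
    print(n,np.abs(cv2.imread("pics/scene0.png")[r].astype(int)-b[r]).mean())
hand_in()
```

```text
1.3735537190082645 0.04701818018105409 20.375
white 2.8576
tin 2.49025641025641
pump 2.8507836109354137
fork 8.365690806368772
plunger 16.267333333333333
the job is handed in; nothing more can be done
```

Run:
```python
import cv2,numpy as np
a=cv2.imread("pics/scene0.png");b=cv2.imread("pics/lift.png")
cv2.imwrite("pics/cmp.png",np.hstack([cv2.resize(x[245:420,115:195],None,fx=3.4,fy=3.4) for x in(a,b)]))
```

```text
(no output)
```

View pics/cmp.png

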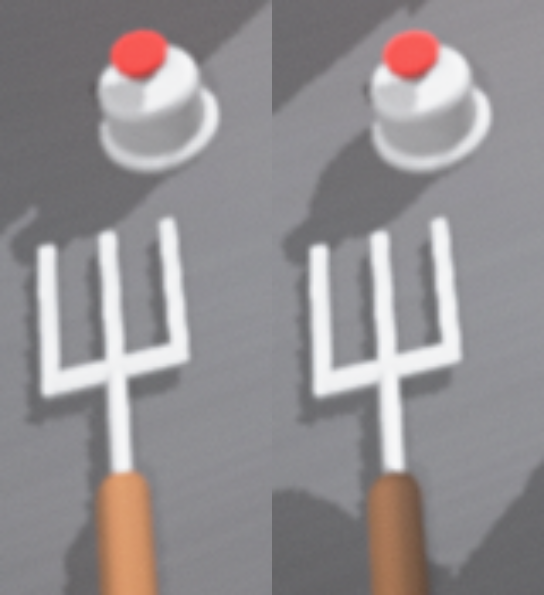

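I pressed the plunger to its stop and let it spring back. Then I took the steel/green tongs off the rest, closed them on the red bulb and lifted it about 10 cm. I handed the job in at about 20.4 s, still holding it. `hand_in` gives no verdict.

- **Plunger:** the fingertips stopped at about 64 mm with about 16 N of push, which matches the stop. The later pictures show the plunger back up.
- **Bulb and tongs:** after the lift, the picture shows the bulb upright in both scooped tips, clear of the pots, with only the tongs touching it. The finger opening held at 47 mm, and two pictures 1 s apart were nearly identical.
- **Bystanders:** the white bulb, tin and pump look the same as at the start.
- **Checks that disagreed:**
  - The before/after image difference was higher at the fork (8.4) and the plunger (16.3) than elsewhere (under 3). Side by side, only the arm's shadow and lighting had changed; the fork hadn't moved and the plunger was up. I made that comparison after handing in.
  - The two cameras differed by 4–6 mm sideways, so I aimed between them and corrected with an overlay before closing on the bulb.

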